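# Roll a stone jar up the viewing ramp and bring the magnifier over it

## Task

The glass stone jar lying at the low end of the sloped viewing trough has to be looked at: with the fingertips, push it up the slope and over the crest so that it settles in the seat against the end stop and does not roll back. Then, also by pushing with the fingertips, swing the magnifier's arm all the way in over the jar. Do not pick up the jar, and leave the two upright jars and the folding loupe where they stand.

Things in the scene. Friction and masses are not known exactly. Their poses are not given: they have to be found in the camera images.
- stand: The viewing stand, fixed to the desk: grey base plate 270 x 80 mm under an aluminium trough, a steel post (axis at x +92, y +105 mm) at one side. Origin: centre of the base plate's underside. x points level, uphill along the trough's centre line, y across to the post's side, z up. Along x: inner face of the low lip -110 mm, crest +70 mm, face of the end stop +111 mm (6 mm thick, top at 56 mm).
- ramp: The sloped trough on the stand. Origin: floor's middle at the crest; x uphill along the floor (low lip at -181 mm), z square to it. Floor above the desk: 14 mm at the low lip, rising 6 degrees to 33 mm at the crest, then falling 12 degrees to 24 mm at the end stop. 47 mm clear width; side lips 8 mm, low lip 10 mm above the floor. Smooth (friction 0.3). A jar let go before the crest rolls back.
- seat (a point): Where the middle of the jar lies when it is in the seat against the end stop: on the trough's centre line, 92 mm uphill of the stand's origin, 48 mm above the desk. Once its middle is past the crest the jar rolls into the seat by itself.
- jar: The jar to push: round screw-cap glass jar with black cap, 38 mm in diameter, 43 mm long, about 45 g, lying on its side across the trough at its low end, free to roll along it. Origin: centre of its bottom, on its axis; z along its axis to the cap.
- jar_mid (a point): Middle of the jar to push, on its axis, 19 mm above the trough floor.
- magnifier (a joint): Angle of the magnifier's arm about its upright pivot, rad: 0 = pointing uphill beside the trough, 1.571 = fully in, at its built-in limit, lens over the seat. Starts at 0 to 0.5. Turns clockwise seen from above as it grows and stays where left (friction 0.04 Nm, no spring). At angle a it points from the pivot along (cos a, -sin a) in the stand's x, y.
- swing_pivot (a point): Pivot of the magnifier's arm, on the post's axis, 90 mm above the desk.
- swing_bar (a point): Middle of the flat part of the arm where it can be pushed, 44 mm from the pivot. The bar is 8 mm wide and 8 mm high (86 to 94 mm above the desk), plain from 10 to 77 mm from the pivot.
- lens (a point): Centre of the round lens at the end of the arm, 105 mm from the pivot; its dark rim is 56 mm across and its lowest face 85 mm above the desk (the jar in the seat reaches up to 67 mm, over the crest to 71 mm).
- jar_b: Upright screw-cap glass jar, 38 mm in diameter, 43 mm high, standing on the desk beside the stand; leave alone. Origin: centre of its underside.
- jar_c: Upright screw-cap glass jar, 38 mm in diameter, 43 mm high, standing on the desk beside the stand; leave alone. Origin: centre of its underside.
- loupe: Folding loupe, 27 x 44 x 14 mm, lying on the desk on the side without post; leave alone. Origin: centre of its underside.
Not all that is in view belongs to the job. Leave any green or turquoise look-alike of the jar alone.

How it is judged:
By the outcome, as a careful person would: the job done as asked, in the order asked, and still so for the second after the job is handed in, with the robot touching nothing.
It also fails if it takes over 51 s, if anything falls off the work surface, if the arm or the gripper's body presses on something with over 40 N, if the wrist force passes 120 N, or if a joint passes its speed limit or range.

## Robot

A 6-joint arm with a two-finger parallel gripper is mounted at the origin on a cart in front of the work surface, level with it; the furniture and walls round the work are solid. World frame = base frame: x ahead of the robot, y to its left, z up, the work surface at z = 0. Lengths are in m, angles in rad, forces in N, time in s.
With the tool pointing down it reaches from about 0.35 to 0.85 m from the base axis. Payload 8.1 kg.
Tool frame: the origin (TCP) lies on the mounting face of the last link; the fingertips stand 186 mm ahead of it and the grasp point (between the pads) lies 167 mm ahead of it; z points along the fingers, y is the direction in which the jaws open and shut (so a half turn about z gives the same grasp; the last joint's range is limited). The gripper opens to 93 mm and grips with 3 to 60 N. Pads are 15 mm wide; open, the fingers measure 128 mm over their backs; the gripper's body (75 mm by 188 mm) begins 65 mm behind the grasp point.
Start: joints at [1.253, 0.13, 1.488, -0, 1.523, -0.085], TCP at [0.138, 0.584, 0.405] pointing down, gripper open.
Joint ranges: [-2.96, 2.96], [-0.89, 2.26], [0.02, 2.5], [-1.34, 4.48], [0, 2.73], [-2.66, 2.66]. Speed limits (rad/s): [2.39, 2.39, 2.79, 3.14, 3.14, 3.14].

## Interface

Orientations are given as a rotation vector (axis times angle).
In Python, from plant import robot, read_camera, spotter gives the robot as it stands.
- The arm moves only by the tool arm_command, never from a script. Its arguments are lists of equal length, an entry for each row: "xyz": the shift along the world's x, y, z in cm, a list of three; "turn": the turn, a rotation vector about the world's x, y, z in rad, a list of three. A call has 1 to 12 rows; each row shifts and turns the commanded pose from where the row before left it; what a row does not reach is not made up. A row lasts 1/8 s, in which the tool goes at most 62.5 mm and 10.7 degrees, less where a joint would pass 70% of its speed; a pose out of reach is approached as far as the arm can. A call is refused whole if a number of a shift passes 6.25 or a number of a turn 0.188, either way. A call with a gripper value outside its range is refused whole. "gripper" is the finger opening in cm, from 0 to 9.3, set as the call begins (left out, the last holds). The fingers move at their own pace and stop on an object; "force" is the grip in N (left out, the last holds). Time passes only in rows, so rows that do not move let the fingers close. It gives the time, the measured TCP pose, the force and the opening at its end, in the units of the state.
- robot.read_state(): the state, without advancing time (a new reading comes with each control period).
- read_camera(name): name is "scene" or "top"; returns a dict with "frame" (400x640x3 uint8, red, green, blue), "z_map" (400x640 float32, m along the optical axis (not along the pixel's ray), 0 where there is no reading), "fx", "fy", "cx", "cy" (pixels), "distortion" ([k1, k2, p1, p2, k3] as OpenCV has them; the pictures are not rectified), "eye" and "orientation" of the camera in the world. Camera axes: x right, y down, z forward; pixel columns grow to the right and rows downward; lengths in m; the calibration is good to about 2 mm. A picture is of the moment at which its call begins.
- robot.close_job(): hands the job in, once; it reports no verdict.
Trained networks look in a picture, given as the dict that the camera call returned (one of the last four; its "shot" number tells which), for a name from the list of things; names that differ only in an ending like _2 or _b are one class to them, and where a whole thing is asked for, a point or a joint stands for the part that bears it (a point fixed in the world has none). Each returns a list of dicts, best first, with "confidence" (0 to 1); they miss things now and then, are a little off and sometimes report something else, mostly with a low value. They report only what shows in the picture. A call takes as long as a camera call. They do not tell look-alikes from the thing itself.
- spotter.masks_of(picture, query): "pixels" (400x640 bool, what is visible of it) and "centre" ([row, column] in pixels, amid what is visible of it).
The state is a dict: "t": time; "q": joint angles; "dq": joint speeds; "joint_torque": joint torques, N m; "tool_pos": TCP position; "orientation": TCP orientation; "force": force on the tool from outside, world axes, zero at the start; "wrist_torque": the same for the moment, N m; "opening": finger opening in m.
Only numpy, scipy, OpenCV 4.12 (cv2) and the standard library are available. Lean on these libraries where they do the work, as an engineer would, in place of code of your own. Each camera call takes 0.05 s, during which the arm holds its last target. There are 200 camera calls.

## Working session

There is one attempt and no reset: what is moved stays moved. The work goes in short steps, Python scripts to look and compute and a tool call to move; the robot and the scene stay as the last step left them, time stands still between calls to the robot, and variables do not carry over. Pictures are saved under pics/ and viewed, about 8 in all and at most 12, crops included, and the job is handed in when it is done.

Besides the shell and the picture viewer there is one more tool, called by a JSON object that holds its "api" and its "payload". arm_command: Moves the arm, as the interface text tells. Its arguments: {"type":"object","properties":{"xyz":{"type":"array","items":{"type":"array","items":{"type":"number"}}},"turn":{"type":"array","items":{"type":"array","items":{"type":"number"}}},"gripper":{"type":"number"},"force":{"type":"number"}},"required":["xyz","turn"]}

```bash
mkdir -p pics; ls; cat > h.py <<'E'
import numpy as np,cv2
from plant import robot,read_camera,spotter
from scipy.spatial.transform import Rotation as R
def rot(c):
    o=np.array(c["orientation"],float)
    return o if o.shape==(3,3) else (R.from_rotvec(o).as_matrix() if o.size==3 else R.from_quat(o).as_matrix())
def cloud(c):
    K=np.array([[c["fx"],0,c["cx"]],[0,c["fy"],c["cy"]],[0,0,1]])
    v,u=np.mgrid[0:400,0:640]
    p=cv2.undistortPoints(np.stack([u,v],-1).reshape(-1,1,2).astype(np.float64),K,np.array(c["distortion"])).reshape(400,640,2)
    z=c["z_map"].astype(float)
    P=np.dstack([p[...,0]*z,p[...,1]*z,z])@rot(c).T+np.array(c["eye"])
    P[z==0]=np.nan
    return P
def save(c,n): cv2.imwrite(f"pics/{n}.png",c["frame"][...,::-1])
E
python3 - <<'E'
from h import *
for n in ["top","scene"]:
    c=read_camera(n); save(c,n+"0"); P=cloud(c); print(n,c["eye"],c["orientation"])
    for q in ["stand","ramp","jar","magnifier","loupe"]:
        for m in spotter.masks_of(c,q)[:4]:
            print(q,round(m["confidence"],2),np.round(m["centre"]),m["pixels"].sum(),np.round(np.nanmedian(P[m["pixels"]],0),3))
print(robot.read_state())
E
```

```text
pics
top [0.4185273  0.21475171 0.94400557] [-2.17143314  2.11614028 -0.16595603]
stand 0.56 [212. 322.] 6190 [0.539 0.197 0.023]
ramp 0.58 [204. 357.] 1995 [0.56  0.129 0.028]
jar 0.95 [304. 417.] 337 [0.36  0.009 0.037]
jar 0.85 [261. 389.] 304 [0.447 0.068 0.044]
jar 0.76 [149. 368.] 337 [0.678 0.103 0.044]
jar 0.73 [199. 398.] 421 [0.569 0.042 0.052]
magnifier 0.89 [243. 263.] 983 [0.47  0.31  0.095]
loupe 0.63 [167. 315.] 194 [0.643 0.217 0.014]
loupe 0.25 [241. 265.] 944 [0.47  0.309 0.095]
scene [ 0.01167904 -0.4694962   0.67039222] [-2.08360299  0.72698364 -0.36618328]
ramp 0.86 [226. 352.] 1232 [0.559 0.123 0.025]
jar 0.95 [241. 384.] 348 [0.56  0.032 0.045]
jar 0.84 [212. 398.] 308 [0.673 0.095 0.032]
jar 0.68 [236. 423.] 346 [ 0.664 -0.005  0.029]
jar 0.66 [263. 332.] 381 [0.439 0.058 0.036]
magnifier 0.69 [186. 279.] 361 [0.464 0.303 0.093]
magnifier 0.4 [226. 333.] 3736 [0.536 0.178 0.021]
loupe 0.42 [203. 351.] 118 [0.64  0.214 0.011]
{'t': 0.6, 'q': array([ 1.25257922e+00,  1.30334050e-01,  1.48821090e+00,  5.97979792e-06,
        1.52297650e+00, -8.53970052e-02]), 'dq': array([ 0.00108446,  0.0014477 , -0.002218  , -0.00132768, -0.00079954,
        0.00097018]), 'joint_torque': array([ 3.26897662e-04, -5.59425044e+01, -4.91783738e+01,  7.67378113e-02,
        2.33061280e-02, -1.60530533e-05]), 'tool_pos': array([0.13840935, 0.58381905, 0.40476865]), 'orientation': array([3.64887008e-01, 3.12032193e+00, 1.11462368e-04]), 'force': array([0.15564729, 0.15941486, 0.28947182]), 'wrist_torque': array([-0.03399254,  0.03345809,  0.03079215]), 'opening': 0.092941207601634}
```

```bash
python3 - <<'E'
import cv2
a=cv2.imread("pics/top0.png")[110:330,200:460]
cv2.imwrite("pics/a.png",cv2.resize(a,None,fx=3,fy=2.7,interpolation=cv2.INTER_CUBIC)[:600])
E
```

```text
(no output)
```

View pics/a.png

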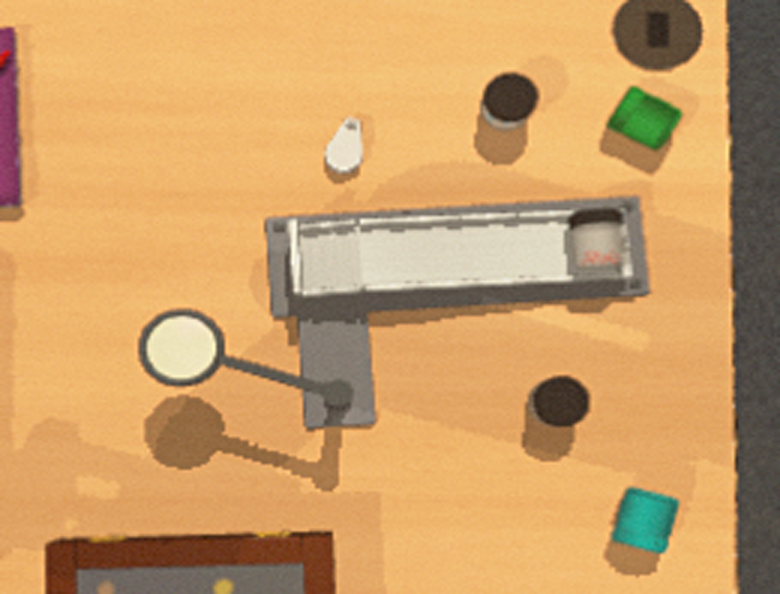

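View pics/scene0.png

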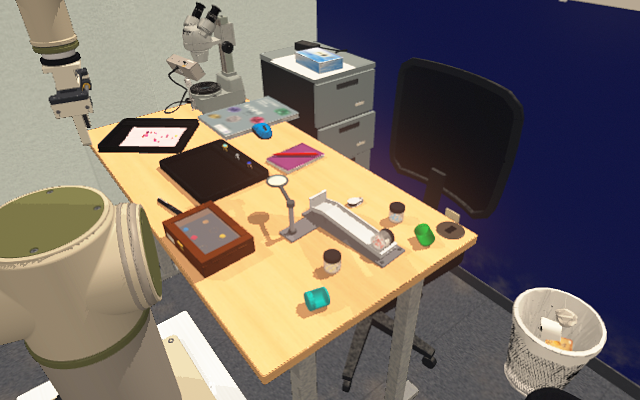

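The top view, a 3x crop, shows the trough running right to left, with its uphill end to the left (world +y). The jar is at the right end, crop pixel (597,245). The post is at (335,395) with the lens at (182,347). The two upright jars are at (510,98) and (560,402), and the loupe is at (345,148). The green and turquoise look-alikes are at the far right. In the scene view the stand is at about (350,230). Next I'll fit the stand's pose to the depth map.

```bash
cat > fit.py <<'E'
from h import *
from scipy.optimize import differential_evolution
def model(X,Y):
    f=np.where(X<70,33+(X-70)*np.tan(np.radians(6)),33-(X-70)*np.tan(np.radians(12)))
    h=np.zeros_like(X)
    h[(abs(X)<135)&(abs(Y)<40)]=6
    t=(X>-110)&(X<111)
    i=t&(abs(Y)<23.5); h[i]=f[i]
    i=t&(abs(Y)>=23.5)&(abs(Y)<26.5); h[i]=f[i]+8
    i=(X<=-110)&(X>-114)&(abs(Y)<26); h[i]=24
    i=(X>=111)&(X<117)&(abs(Y)<26); h[i]=56
    return h
def fit(P):
    Q=P[(P[...,0]>.42)&(P[...,0]<.72)&(P[...,1]>-.05)&(P[...,1]<.35)&(P[...,2]>-.01)&(P[...,2]<.065)]*1000
    def loc(p):
        d=Q[:,:2]-p[:2]; c,s=np.cos(p[2]),np.sin(p[2])
        return d[:,0]*c+d[:,1]*s,-d[:,0]*s+d[:,1]*c
    def cost(p):
        X,Y=loc(p); return np.minimum(abs(model(X,Y)-Q[:,2]),12).mean()
    r=differential_evolution(cost,[(500,620),(60,220),(1.3,1.85)],seed=1,popsize=20,tol=1e-6)
    return r.x,r.fun
if __name__=="__main__":
    for n in ["top","scene"]:
        c=read_camera(n); P=cloud(c); p,f=fit(P); print(n,p,f)
        c_,s_=np.cos(p[2]),np.sin(p[2]); M=np.array([[c_,s_],[-s_,c_]])
        for m in spotter.masks_of(c,"jar")[:5]:
            q=P[m["pixels"]]*1000; q=q[q[:,2]>15]; L=(q[:,:2]-p[:2])@M.T
            print("jar",np.round(np.nanmedian(q,0)),"stand frame",np.round(np.percentile(L,[5,50,95],axis=0),1).tolist(),"ztop",np.round(np.nanpercentile(q[:,2],95)))
        q=P.reshape(-1,3)*1000; q=q[(q[:,2]>84)&(q[:,2]<105)&(q[:,0]>420)&(q[:,0]<620)&(q[:,1]>100)&(q[:,1]<400)]
        L=(q[:,:2]-p[:2])@M.T-[92,105]; r=np.hypot(*L.T)
        b=(r>25)&(r<70); l=(r>77)
        print(len(q),"arm angle",np.median(np.arctan2(-L[b,1],L[b,0])),"lens",L[l].mean(0),r.max(), "post pt world",p[:2]+M.T@[92,105])
E
python3 fit.py
```

```text
top [561.21685688 135.63065382   1.66509001] 2.905977025659468
jar [570.  44.  52.] stand frame [[-109.8, -19.4], [-92.3, -0.1], [-78.0, 20.0]] ztop 56.0
jar [679. 103.  44.] stand frame [[-59.4, -131.1], [-42.8, -113.7], [-27.1, -99.2]] ztop 47.0
jar [447.  67.  44.] stand frame [[-73.4, 104.5], [-57.0, 120.5], [-41.1, 135.5]] ztop 47.0
jar [360.   9.  37.] stand frame [[-124.9, 193.7], [-106.5, 211.9], [-91.1, 231.1]] ztop 41.0
jar [668.   7.  36.] stand frame [[-157.3, -112.9], [-138.5, -94.2], [-120.1, -77.7]] ztop 41.0
908 arm angle 0.37226734405022655 lens [ 97.62006713 -38.46688378] 132.942355377773 post pt world [448.02113541 217.3357861 ]
scene [567.66978728 136.76322446   1.63771217] 3.2453739916358813
jar [354.  -3.  33.] stand frame [[-137.3, 203.6], [-125.3, 223.2], [-106.2, 239.6]] ztop 38.0
jar [441.  59.  40.] stand frame [[-80.3, 113.2], [-68.8, 131.7], [-50.0, 143.8]] ztop 44.0
jar [560.  32.  45.] stand frame [[-114.1, -10.9], [-103.6, 14.4], [-87.9, 25.6]] ztop 54.0
jar [664.  -2.  32.] stand frame [[-161.8, -103.2], [-145.1, -86.7], [-121.8, -72.4]] ztop 38.0
jar [464. 303.  93.] stand frame [[81.1, 60.3], [172.3, 92.9], [207.3, 121.8]] ztop 96.0
359 arm angle 0.1457292686143273 lens [ 94.68947895 -24.60717729] 126.96583212680665 post pt world [456.75311646 221.53640497]
```

The top-view fit holds up. The jar sits symmetrically in the trough at stand x -92, and the lens radius comes out at 105 mm at an angle of 0.37. Stand origin is (0.561, 0.136) with heading 1.665. I'll close the fingers, move above the spot behind the low lip, and line the jaws up across the trough.

{"api": "arm_command", "payload": {"xyz": [[3.64,-4.86,0],[3.64,-4.86,0],[3.64,-4.86,0],[3.64,-4.86,0],[3.64,-4.86,0],[3.64,-4.86,0],[3.64,-4.86,0],[3.64,-4.86,0],[3.64,-4.86,0],[3.64,-4.86,0],[3.64,-4.86,0],[3.52,-4.84,0]], "turn": [[0,0,-0.1037],[0,0,-0.1037],[0,0,-0.1037],[0,0,-0.1037],[0,0,-0.1037],[0,0,-0.1037],[0,0,-0.1037],[0,0,-0.1037],[0,0,-0.1037],[0,0,-0.1037],[0,0,-0.1037],[0,0,-0.1037]], "gripper": 0, "force": 20}}

```text
t: 2.3
tool_pos: [0.575, -0.0011, 0.405]
orientation: [2.119, 2.319, 0.001]
force: [0.1, 0.7, 0.3]
opening: 0.0005
```

{"api": "arm_command", "payload": {"xyz": [[0,0,0],[0,0,0]], "turn": [[0,0,0],[0,0,0]]}}

```text
t: 2.55
tool_pos: [0.5739, 0.0009, 0.4045]
orientation: [-2.114, -2.322, 0.0]
force: [-0.7, 0.5, 0.3]
opening: 0.0006
```

```bash
cat > st.py <<'E'
from h import *
s=robot.read_state(); O=np.array([.5612,.1356]); th=1.665
M=np.array([[np.cos(th),np.sin(th)],[-np.sin(th),np.cos(th)]])
A=R.from_rotvec(s["orientation"]).as_matrix(); a=s["tool_pos"]+.186*A[:,2]
print("t",round(s["t"],2),"tip world",np.round(a*1000,1),"stand xy",np.round(M@(a[:2]-O)*1000,1),"z",np.round(A[:,2],3),"yaw err",round(float((np.arctan2(A[1,1],A[0,1])-th-np.pi/2+np.pi/2)%np.pi-np.pi/2),4),"open",s["opening"],"F",np.round(s["force"],1))
E
python3 st.py
```

```text
t 2.55 tip world [573.7   1.  218.5] stand xy [-135.2    0.2] z [-0.001  0.001 -1.   ] yaw err -0.0006 open 0.0006455257820089195 F [-0.7  0.5  0.3]
```

{"api": "arm_command", "payload": {"xyz": [[0,0,-4.5],[0,0,-4.5],[0,0,-4.5],[0,0,-3.5],[0,0,-1.7],[0,0,0],[0,0,0]], "turn": [[0,0,0],[0,0,0],[0,0,0],[0,0,0],[0,0,0],[0,0,0],[0,0,0]]}}

```text
t: 3.42
tool_pos: [0.5749, 0.0011, 0.2198]
orientation: [2.113, 2.322, 0.003]
force: [0.8, 0.3, 0.4]
opening: 0.0006
```

```bash
python3 st.py; python3 - <<'E'
from h import *
c=read_camera("scene"); a=c["frame"][130:290,250:480,::-1]
cv2.imwrite("pics/b.png",cv2.resize(a,None,fx=3,fy=3,interpolation=cv2.INTER_CUBIC))
E
```

```text
t 3.42 tip world [575.4   1.1  33.8] stand xy [-135.3   -1.5] z [ 0.003 -0.    -1.   ] yaw err 0.0001 open 0.0005963285722639303 F [0.8 0.3 0.4]
```

View pics/b.png

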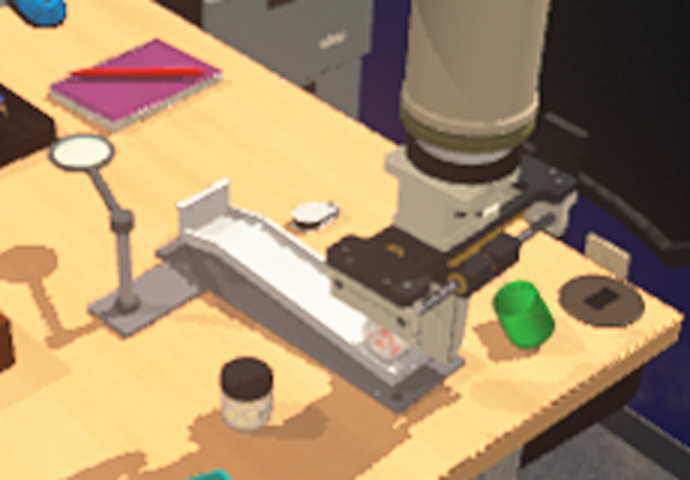

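The fingers hang just behind the low lip, with the jar in front of them at crop pixel (385,340), and nothing else is touched. I'll push gently up the slope.

{"api": "arm_command", "payload": {"xyz": [[-0.05,0.5,-0.2],[-0.05,0.5,0],[-0.05,0.5,0],[-0.06,0.6,0.06],[-0.075,0.8,0.084],[-0.075,0.8,0.084],[-0.075,0.8,0.084],[-0.075,0.8,0.084],[-0.075,0.8,0.084],[-0.075,0.8,0.084],[-0.075,0.8,0.084],[-0.04,0.4,0.042]], "turn": [[0,0,0],[0,0,0],[0,0,0],[0,0,0],[0,0,0],[0,0,0],[0,0,0],[0,0,0],[0,0,0],[0,0,0],[0,0,0],[0,0,0]]}}

```text
t: 4.97
tool_pos: [0.5662, 0.0824, 0.2227]
orientation: [-2.115, -2.323, -0.0]
force: [0.3, -1.0, 0.4]
opening: 0.0004
```

```bash
python3 st.py; python3 - <<'E'
from h import *
c=read_camera("scene"); a=c["frame"][130:290,250:480,::-1]
cv2.imwrite("pics/c.png",cv2.resize(a,None,fx=3,fy=3,interpolation=cv2.INTER_CUBIC))
E
```

```text
t 4.97 tip world [566.2  82.4  36.7] stand xy [-53.4   0. ] z [ 0.  0. -1.] yaw err -0.0002 open 0.0004029483393084043 F [ 0.3 -1.   0.4]
```

View pics/c.png

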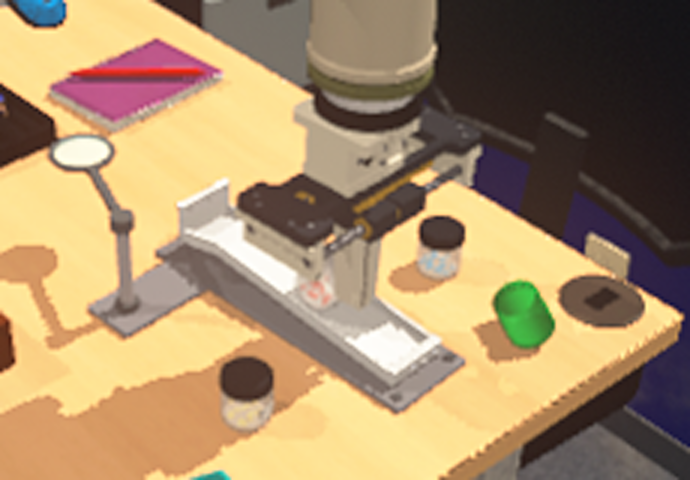

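The jar, at crop pixel (318,290), is riding squarely ahead of the fingers halfway up the slope. I'll keep going and slow down at the crest.

{"api": "arm_command", "payload": {"xyz": [[-0.06,0.6,0.063],[-0.075,0.8,0.084],[-0.075,0.8,0.084],[-0.075,0.8,0.084],[-0.075,0.8,0.084],[-0.075,0.8,0.084],[-0.075,0.8,0.084],[-0.075,0.8,0.084],[-0.075,0.8,0.084],[-0.075,0.8,0.084],[-0.06,0.6,0.06],[-0.04,0.4,0.04]], "turn": [[0,0,0],[0,0,0],[0,0,0],[0,0,0],[0,0,0],[0,0,0],[0,0,0],[0,0,0],[0,0,0],[0,0,0],[0,0,0],[0,0,0]]}}

```text
t: 6.52
tool_pos: [0.5578, 0.1702, 0.2318]
orientation: [-2.115, -2.323, 0.0]
force: [-0.1, -1.0, 0.5]
opening: 0.0004
```

{"api": "arm_command", "payload": {"xyz": [[-0.03,0.3,0.03],[-0.03,0.3,0.03],[-0.03,0.3,0.03],[-0.03,0.3,0.03],[-0.03,0.3,0.02],[-0.03,0.3,0.02],[-0.03,0.3,0],[-0.03,0.3,0],[0,0,0],[0,0,0],[0,0,0],[0,0,0]], "turn": [[0,0,0],[0,0,0],[0,0,0],[0,0,0],[0,0,0],[0,0,0],[0,0,0],[0,0,0],[0,0,0],[0,0,0],[0,0,0],[0,0,0]]}}

```text
t: 8.02
tool_pos: [0.5555, 0.1937, 0.2334]
orientation: [-2.115, -2.323, -0.0]
force: [-1.0, 0.4, 0.4]
opening: 0.0004
```

```bash
python3 st.py; python3 - <<'E'
from h import *
c=read_camera("scene"); a=c["frame"][130:290,250:480,::-1]
cv2.imwrite("pics/d.png",cv2.resize(a,None,fx=3,fy=3,interpolation=cv2.INTER_CUBIC))
E
```

```text
t 8.03 tip world [555.5 193.7  47.4] stand xy [58.4  0.2] z [ 0.  0. -1.] yaw err -0.0008 open 0.0004336225005538184 F [-1.   0.4  0.4]
```

View pics/d.png

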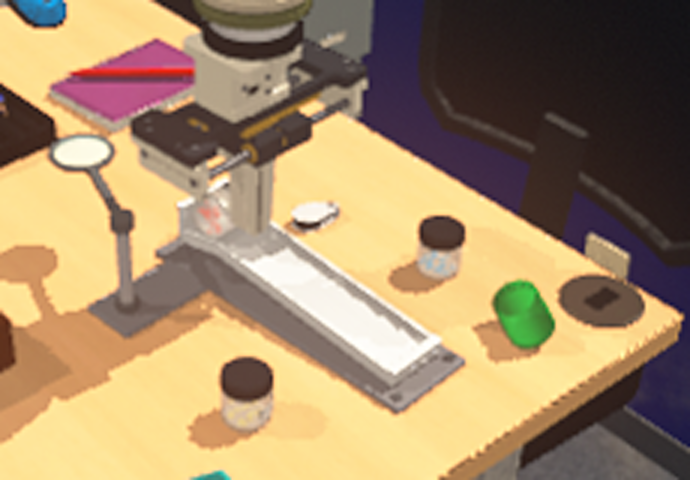

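The jar is lying in the seat against the end stop at crop pixel (212,215). I'll back off, lift, and move to the outer side of the magnifier's bar. The tool turns +1.2 rad so its wide face lies parallel to the bar.

{"api": "arm_command", "payload": {"xyz": [[0.05,-0.5,0],[0.05,-0.5,0.5],[0,0,3.8],[0,0,4.5],[-1.57,1.06,0],[-1.57,1.06,0],[-1.57,1.06,0],[-1.57,1.06,0],[-1.57,1.06,0],[-1.57,1.06,0],[-1.57,1.06,0],[-1.5,1.06,0]], "turn": [[0,0,0],[0,0,0],[0,0,0],[0,0,0],[0,0,0.15],[0,0,0.15],[0,0,0.15],[0,0,0.15],[0,0,0.15],[0,0,0.15],[0,0,0.15],[0,0,0.15]]}}

```text
t: 9.57
tool_pos: [0.4312, 0.2686, 0.3219]
orientation: [0.427, 3.112, 0.0]
force: [0.1, 0.8, -0.9]
opening: 0.0006
```

{"api": "arm_command", "payload": {"xyz": [[0,0,0],[0,0,0]], "turn": [[0,0,0],[0,0,0]]}}

```text
t: 9.82
tool_pos: [0.4321, 0.2683, 0.3218]
orientation: [0.439, 3.11, 0.0]
force: [-0.0, 0.0, 0.3]
opening: 0.0008
```

```bash
python3 st.py; python3 - <<'E'
from h import *
c=read_camera("scene"); a=c["frame"][130:290,250:480,::-1]
b=read_camera("top"); b=b["frame"][110:270,200:430,::-1]
cv2.imwrite("pics/e.png",cv2.resize(np.vstack([a,b]),None,fx=1.85,fy=1.85,interpolation=cv2.INTER_CUBIC))
E
```

```text
t 9.82 tip world [432.2 268.3 135.8] stand xy [144.2 115.9] z [ 0.001  0.    -1.   ] yaw err 1.1961 open 0.0007662808431148009 F [-0.   0.   0.3]
```

View pics/e.png

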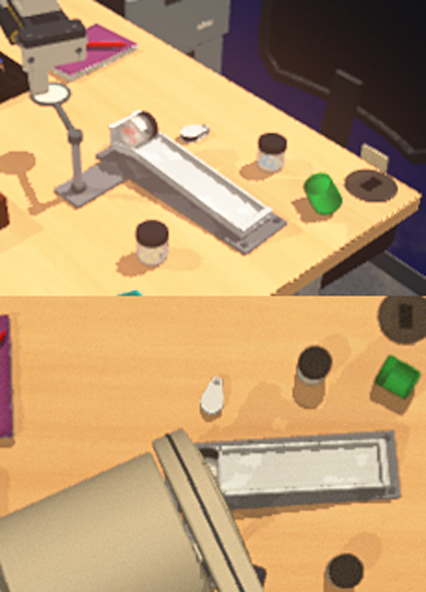

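The jar has stayed in the seat, shown in the upper half at (142,128). The fingers are on the outer side of the bar. Next I'll work out the sweep.

```bash
python3 - <<'E'
import numpy as np
th=1.665;ex=np.array([np.cos(th),np.sin(th)]);ey=np.array([-np.sin(th),np.cos(th)])
def w(a,d): 
    c,s=np.cos(a),np.sin(a); q=np.array([92,105])+45*np.array([c,-s])+d*np.array([s,c]); return (np.array([561.2,135.6])+q[0]*ex+q[1]*ey)/10
p=np.array([43.16,26.88]); L=[]
for a,d in [(.372,21),(.372,13)]+[(a,11.5) for a in np.linspace(.372,1.571,13)[1:]]:
    q=np.round(w(a,d)-p,2); p=p+q; L.append([float(q[0]),float(q[1]),0])
print(L)
E
```

```text
[[0.86, -0.25, 0], [0.77, -0.21, 0], [0.6, -0.08, 0], [0.46, -0.08, 0], [0.44, -0.13, 0], [0.44, -0.17, 0], [0.41, -0.21, 0], [0.39, -0.26, 0], [0.36, -0.29, 0], [0.33, -0.32, 0], [0.3, -0.36, 0], [0.26, -0.38, 0], [0.22, -0.41, 0], [0.17, -0.43, 0]]
```

{"api": "arm_command", "payload": {"xyz": [[0,0,-3],[0,0,-2.6],[0,0,0],[0,0,0]], "turn": [[0,0,0],[0,0,0],[0,0,0],[0,0,0]]}}

```text
t: 10.42
tool_pos: [0.4322, 0.2686, 0.2664]
orientation: [0.436, 3.111, 0.001]
force: [0.3, 0.3, -0.1]
opening: 0.0003
```

{"api": "arm_command", "payload": {"xyz": [[0.86,-0.25,0],[0.77,-0.21,0],[0.6,-0.08,0],[0.46,-0.08,0],[0.44,-0.13,0],[0.44,-0.17,0],[0.41,-0.21,0],[0.39,-0.26,0],[0.36,-0.29,0],[0.33,-0.32,0],[0.3,-0.36,0],[0,0,0]], "turn": [[0,0,0],[0,0,0],[0,0,-0.1],[0,0,-0.1],[0,0,-0.1],[0,0,-0.1],[0,0,-0.1],[0,0,-0.1],[0,0,-0.1],[0,0,-0.1],[0,0,-0.1],[0,0,0]]}}

```text
t: 11.92
tool_pos: [0.4858, 0.2449, 0.2658]
orientation: [1.744, 2.613, 0.001]
force: [-0.9, -0.0, 1.1]
opening: 0.0005
```

{"api": "arm_command", "payload": {"xyz": [[0.13,-0.19,0],[0.13,-0.19,0],[0.11,-0.2,0],[0.11,-0.21,0],[0,0,0],[0,0,0]], "turn": [[0,0,-0.05],[0,0,-0.05],[0,0,-0.05],[0,0,-0.05],[0,0,0],[0,0,0]]}}

```text
t: 12.68
tool_pos: [0.4902, 0.2372, 0.2657]
orientation: [1.994, 2.427, 0.001]
force: [-0.0, 0.8, 0.5]
opening: 0.0006
```

```bash
python3 st.py; python3 - <<'E'
from h import *
c=read_camera("scene"); a=c["frame"][130:290,250:480,::-1]
cv2.imwrite("pics/f.png",cv2.resize(a,None,fx=3,fy=3,interpolation=cv2.INTER_CUBIC))
E
```

```text
t 12.68 tip world [490.4 237.2  79.7] stand xy [107.8  60.9] z [ 0.001  0.    -1.   ] yaw err 0.1015 open 0.0005776034981845389 F [-0.   0.8  0.5]
```

View pics/f.png

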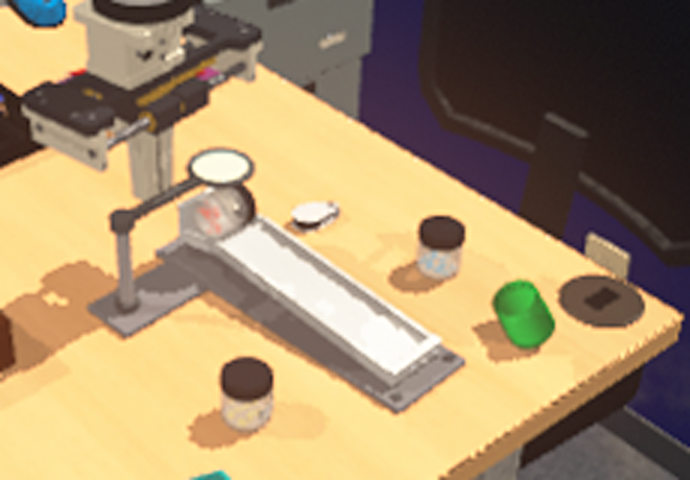

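The lens is nearly over the jar, at about 1.47 rad, and there is no contact trouble. I'll continue in small steps until I feel the limit.

{"api": "arm_command", "payload": {"xyz": [[0.09,-0.21,0],[0.08,-0.22,0],[0.01,-0.1,0],[0,0,0],[0,0,0]], "turn": [[0,0,-0.05],[0,0,-0.05],[0,0,0],[0,0,0],[0,0,0]]}}

```text
t: 13.35
tool_pos: [0.4915, 0.2342, 0.2658]
orientation: [-2.11, -2.323, -0.007]
force: [-1.2, 15.7, -1.1]
opening: 0.0006
```

{"api": "arm_command", "payload": {"xyz": [[0.01,-0.1,0],[0,0,0],[0,0,0]], "turn": [[0,0,0],[0,0,0],[0,0,0]]}}

```text
t: 13.72
tool_pos: [0.4915, 0.2339, 0.2658]
orientation: [-2.109, -2.322, -0.009]
force: [-1.2, 20.7, -3.1]
opening: 0.0003
```

The force has risen to 16–21 N with no further motion, so the arm is at its built-in limit. I'll retreat away from the bar and then lift.

{"api": "arm_command", "payload": {"xyz": [[-0.03,0.3,0],[-0.07,0.7,0],[-0.2,2,0],[-0.2,2,0],[0,0,4],[-1,3,5],[-2,5,3],[-2,5,0],[-2,5,0],[-2,5,0],[0,0,0],[0,0,0]], "turn": [[0,0,0],[0,0,0],[0,0,0],[0,0,0],[0,0,0],[0,0,0],[0,0,0],[0,0,0],[0,0,0],[0,0,0],[0,0,0],[0,0,0]]}}

```text
t: 15.22
tool_pos: [0.3963, 0.5115, 0.385]
orientation: [2.113, 2.324, -0.001]
force: [0.6, -0.4, -0.2]
opening: 0.0008
```

```bash
python3 st.py; python3 fit.py; python3 - <<'E'
from h import *
c=read_camera("scene"); a=c["frame"][130:290,250:480,::-1]
b=read_camera("top"); b=b["frame"][110:270,200:430,::-1]
cv2.imwrite("pics/g.png",cv2.resize(np.vstack([a,b]),None,fx=1.85,fy=1.85,interpolation=cv2.INTER_CUBIC))
E
```

```text
t 15.22 tip world [396.3 511.3 199. ] stand xy [389.6 128.8] z [-0.    -0.001 -1.   ] yaw err 0.0008 open 0.0008107184158352128 F [ 0.6 -0.4 -0.2]
top [560.97051703 134.00648953   1.66311668] 2.734115879758016
jar [679. 103.  44.] stand frame [[-57.4, -131.9], [-41.2, -114.4], [-25.3, -99.7]] ztop 47.0
jar [668.   7.  36.] stand frame [[-155.0, -113.6], [-136.8, -95.2], [-118.6, -79.0]] ztop 40.0
jar [360.   9.  37.] stand frame [[-123.7, 193.2], [-105.5, 211.4], [-89.9, 230.4]] ztop 41.0
jar [447.  69.  44.] stand frame [[-70.7, 103.9], [-54.6, 118.9], [-39.3, 133.7]] ztop 47.0
875 arm angle 1.539718743291442 lens [   1.44869855 -104.68564231] 132.48316660574767 post pt world [447.93624697 215.93483501]
scene [562.76628735 136.02776871   1.63280194] 3.095135527626038
jar [441.  59.  41.] stand frame [[-80.5, 107.5], [-69.2, 126.7], [-49.5, 138.6]] ztop 44.0
jar [543. 217.  56.] stand frame [[73.7, -11.8], [81.2, 15.0], [100.7, 26.5]] ztop 67.0
jar [664.  -2.  32.] stand frame [[-160.6, -112.0], [-143.8, -92.5], [-120.9, -78.1]] ztop 38.0
jar [354.  -3.  33.] stand frame [[-137.6, 198.1], [-126.0, 217.4], [-105.5, 234.1]] ztop 38.0
jar [673.  96.  39.] stand frame [[-58.7, -128.6], [-47.3, -107.2], [-30.4, -97.1]] ztop 44.0
422 arm angle 1.6592715453422873 lens [ -2.77374923 -98.71589915] 126.71152063045008 post pt world [452.26720787 221.34455155]
```

View pics/g.png

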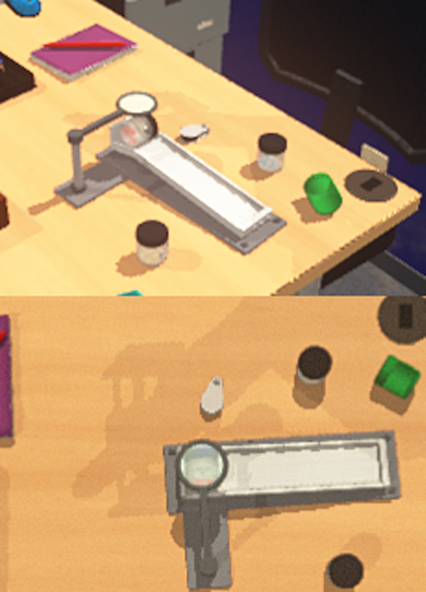

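The lens is over the seat with the jar lying beneath it. The measured angle is about 1.56, which is within measurement error of the limit, and the other objects haven't moved. Handing in.

```bash
python3 -c "
from plant import robot
print(robot.close_job())"
```

```text
the job is handed in; nothing more can be done
None
```

The job is done and handed in at about 15 s of the 51 s allowed. With closed fingertips I pushed the jar up the trough and over the crest into the seat. I then swept the magnifier's arm in until it met its built-in limit and withdrew the robot clear of everything.

- **Jar:** the last pictures show it lying in the seat against the end stop, its top 67 mm above the desk as expected, with the lens directly over it.
- **Magnifier:** the push force rose from 16 to 21 N with almost no further motion, which shows the arm is at its limit. The top camera put the lens at 1.557 rad and the bar at 1.54 rad. The scene camera's coarser fit gave 1.66 rad. The two disagree, but they lie either side of 1.571.
- **Other items:** the two upright jars read within 2 mm of where they started. The loupe and the green look-alike look unmoved in the last pictures, and the turquoise one still measures where it did at the start.

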